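Unlock the crimp die and hold it up level

ROBOT

A 6-joint arm with a two-finger parallel gripper is mounted at the origin on a cart in front of the work surface, level with it; the furniture and walls round the work are solid. World frame = base frame: x ahead of the robot, y to its left, z up, the work surface at z = 0. Lengths are in m, angles in rad, forces in N, time in s.
With the tool pointing down it reaches from about 0.35 to 0.975 m from the base axis. Payload 17.4 kg.
Tool frame: the origin (TCP) lies between the finger pads; the fingertips stand 11 mm ahead of it and the grasp point (between the pads) lies 8 mm behind it; z points along the fingers, y is the line along which they close (so a half turn about z gives the same grasp; the last joint's range is limited). The gripper opens to 85 mm and grips with 20 to 120 N. Pads are 22 mm wide; open, the fingers measure 114 mm over their backs; the gripper's body (76 mm by 85 mm) begins 54 mm behind the grasp point. The pads swing forward as they close: fully open they stand 13 mm farther back than shut.
Start: joints at [-1.364, 0.116, 1.442, -0, 1.584, -0.038], TCP at [0.164, -0.655, 0.21] pointing down, gripper open.
Joint ranges: [-2.83, 2.83], [-0.83, 2.19], [0.07, 2.5], [-1.14, 4.28], [0.01, 3], [-2.97, 2.97]. Speed limits (rad/s): [1.89, 1.89, 2.22, 3.14, 3.14, 3.14].

INTERFACE

Orientations are given as a unit quaternion [w, x, y, z].
In Python, from rig import sense, grab_frame, camera_model, finish_job gives the robot as it stands. The module is installed in compiled form; this text tells all that it offers.
- The arm moves only by the tool apply_moves, never from a script. Its argument "motion" is a list of rows, each an object with "slide": the shift along the world's x, y, z in mm, a list of three; "rotation": the turn, a rotation vector about the world's x, y, z in rad, a list of three. In form: [{"slide": [dx, dy, dz], "rotation": [wx, wy, wz]}, ...]. A call has 1 to 20 rows; each row shifts and turns the commanded pose from where the row before left it; what a row does not reach is not made up. A row lasts 1/12 s, in which the tool goes at most 41.7 mm and 7.16 degrees, less where a joint would pass 70% of its speed; a pose out of reach is approached as far as the arm can. A call with a gripper value outside its range is refused whole. "fingers" is the opening, from -1 (shut) to 1 (fully open), set as the call begins (left out, the last holds). The fingers move at their own pace and stop on an object; "force" is the grip in N (left out, the last holds). Time passes only in rows, so rows that do not move let the fingers close. It gives the time, the measured TCP pose, the force, the opening and the grip force at its end, in the units of the state.
- sense(): the state, without advancing time (a new reading comes with each control period).
- grab_frame(name): name is "side" or "top" or "wrist"; returns the picture (480x640x3 uint8, blue, green, red); there is no depth.
- camera_model(name): a dict with "camera_matrix" (3x3 intrinsics, pixels), "R" (3x3) and "t" (3): a world point X has camera coordinates R X + t. Camera axes: x right, y down, z forward; pixel columns grow to the right and rows downward; lengths in m; the calibration is good to about 2 mm. The wrist camera is an equidistant fisheye: a pixel r from the principal point sees the ray r / f radians off the axis. A picture is of the moment at which its call begins: read the wrist's pose just before it. camera_model takes no time and is no camera call; for the wrist camera it gives the pose at the moment of the call.
- finish_job(): hands the job in; it is judged then, once.
The state is a dict: "t": time; "joint_positions": joint angles; "joint_velocities": joint speeds; "effort": joint torques, N m; "position": TCP position; "tool_rot": TCP orientation; "force": force on the tool from outside, world axes, zero at the start; "moment": the same for the moment, N m; "finger_gap": finger opening in m; "grasp_force": force on a finger pad.
Only numpy, scipy, OpenCV 4.12 (cv2) and the standard library are available. Lean on these libraries where they do the work, as an engineer would, in place of code of your own. Each camera call takes 0.05 s, during which the arm holds its last target. There are 200 camera calls.

TASK

The crimp die in the small stand is locked down by the tongue of the stand's T-bar knob. Turn the knob counter-clockwise (seen from above) until it clicks past its detent into the open notch and the tongue is off the die, then lift the die out of its nest and keep it level and still in the air above the stand, its underside 10 to 25 cm above the bench. Finish while holding it there: do not put it down or let go, and leave everything else on the bench where it is.

Things in the scene. Friction and masses are not known exactly. Their poses are not given: they have to be found in the camera images.
- stand: Low fixed aluminium plate, 100 x 176 x 14 mm (x, y, z), with the die's nest at its -y end and the knob at +y. Origin: centre of its underside, on the bench; z up. The knob's upright axis is 38 mm to +y, 80 mm from the die's centre. A plunger housing 22 x 20 mm, 40 mm high over the bench, stands 74 mm to +y. To the stand's right is a fixed press 0.39 m high, behind it a machine.
- knob_grip (a point): Middle of the knob's black T-bar, on the turning axis, 68 mm above the bench. The bar is 14 mm wide, 46 mm long (along this point's y axis) and 20 mm high, and turns with the knob; grip it from above across its 14 mm (x). Below it: a stem 18 mm thick, then a steel disc of 29 mm diameter at 24 to 36 mm above the bench.
- knob (a joint): Knob angle, rad, counter-clockwise from above. 0: locked, bar along the stand's y, a steel tongue (16 mm wide, 24 to 31 mm above the bench) reaches 55 mm from the axis to -y over the die's foot. 1.0 (end stop): open, tongue clear. A spring detent resists with up to about 0.15 N m until 0.5, then snaps it on towards 1.0; let go before 0.5 it springs back.
- die: The crimp die in the stand's nest, steel, 0.3 to 0.6 kg: dark foot 44 x 62 x 8 mm (x, y, z) and on it a bright block 32 x 44 x 27 mm; 35 mm high in all, top 49 mm over the bench when seated. Origin: centre of its underside, z up; axes as the stand's when seated. Grip the block across its 32 mm (x), above the foot.
- spare_die: Another die of the same shape, loose on the bench well to the left of the stand, not to be moved. Origin: centre of its underside.
- spool: Bystander: small standing spool of copper wire, 50 mm diameter, 52 mm high. Origin: centre of its underside.
- bolt: Bystander: small bolt standing on its head on the stand's base, near its +x, +y corner, 12 mm diameter, 38 mm high (top 52 mm over the bench). Origin: centre of its underside.
- cutters: Bystander: side cutters lying on the bench to the right of the press, 50 x 118 x 14 mm. Origin: centre of its underside.
- seat (a point): Centre of the nest's floor, where the die's origin sits: 42 mm to -y of the stand's origin, 14 mm above the bench, axes as the stand's. Steel walls 5 mm thick and 6 mm high surround the foot with 1.8 mm play.
- roller: Bystander: small spare roller lying flat on the bench beside the stand's +y end, 37 mm diameter, 14 mm high. Origin: centre of its underside.

How it is judged:
By the outcome, as a careful person would: the job done as asked, in the order asked, and still so for the second after the job is handed in, while the arm keeps its last pose, push and grip.
It also fails if it takes over 48 s, if anything falls off the work surface, if the arm or the gripper's body presses on something with over 40 N, if the wrist force passes 120 N, or if a joint passes its speed limit or range.

## Working session

There is one attempt and no reset: what is moved stays moved. The work goes in short steps, Python scripts to look and compute and a tool call to move; the robot and the scene stay as the last step left them, time stands still between calls to the robot, and variables do not carry over. Pictures are saved under pics/ and viewed, at most 13 in all, crops included, and the job is handed in when it is done.

Besides the shell and the picture viewer there is one more tool, called after ">>>" as name(argument=value, ...), one argument or row to a line, values as JSON. apply_moves: Moves the arm, as the interface text tells. Its arguments: {"type":"object","properties":{"motion":{"type":"array"},"fingers":{"type":"number"},"force":{"type":"number"}},"required":["motion"]}

```bash
mkdir -p pics; python3 - <<'E'
from rig import *
import cv2,numpy as np
s=sense();print(s['t'],s['position'],s['tool_rot'],s['finger_gap'])
for n in ('side','top','wrist'):
    im=grab_frame(n);cv2.imwrite(f'pics/{n}0.png',im)
    m=camera_model(n);K=m['camera_matrix'];R=np.array(m['R']);print(n,np.round(K,1).tolist(),np.round(R,3).tolist(),np.round(-R.T@m['t'],3))
E
```

```text
0.0 [ 0.16355075 -0.65466767  0.20965357] [-5.81163325e-04  9.92519852e-01  1.22081953e-01 -4.00696628e-05] 0.08554330378925602
side [[452.8, 0.0, 324.8], [0.0, 452.8, 240.6], [0.0, 0.0, 1.0]] [[-0.811, -0.584, -0.02], [-0.244, 0.369, -0.897], [0.531, -0.723, -0.442]] [0.017 0.943 0.527]
top [[470.4, 0.0, 318.5], [0.0, 470.4, 238.8], [0.0, 0.0, 1.0]] [[0.089, -0.996, -0.005], [-0.976, -0.086, -0.198], [0.197, 0.022, -0.98]] [0.329 0.156 1.156]
wrist [[371.6, 0.0, 320.6], [0.0, 371.6, 231.2], [0.0, 0.0, 1.0]] [[0.244, -0.97, -0.002], [-0.915, -0.23, 0.331], [-0.322, -0.079, -0.944]] [ 0.247 -0.634  0.373]
```

View pics/top0.png

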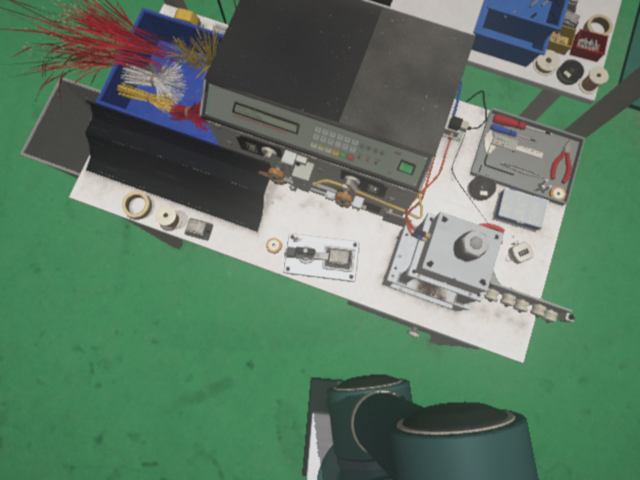

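View pics/side0.png

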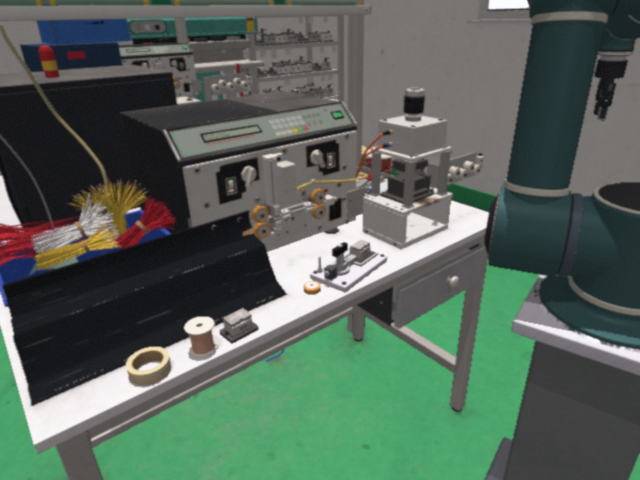

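The top view shows the stand at about (320,257), with the die at its right (340,257) and the knob at its left (300,253). The press is to its right at (445,260) and the roller at (274,245). I'll zoom in for corners.

```bash
python3 - <<'E'
import cv2,numpy as np
a=cv2.imread('pics/top0.png')[225:290,270:370];b=cv2.imread('pics/side0.png')[230:295,300:400]
cv2.imwrite('pics/crop0.png',np.hstack([cv2.resize(a,None,fx=8,fy=8,interpolation=cv2.INTER_CUBIC)]))
cv2.imwrite('pics/crop1.png',np.hstack([cv2.resize(b,None,fx=8,fy=8,interpolation=cv2.INTER_CUBIC)]))
E
```

```text
(no output)
```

View pics/crop0.png

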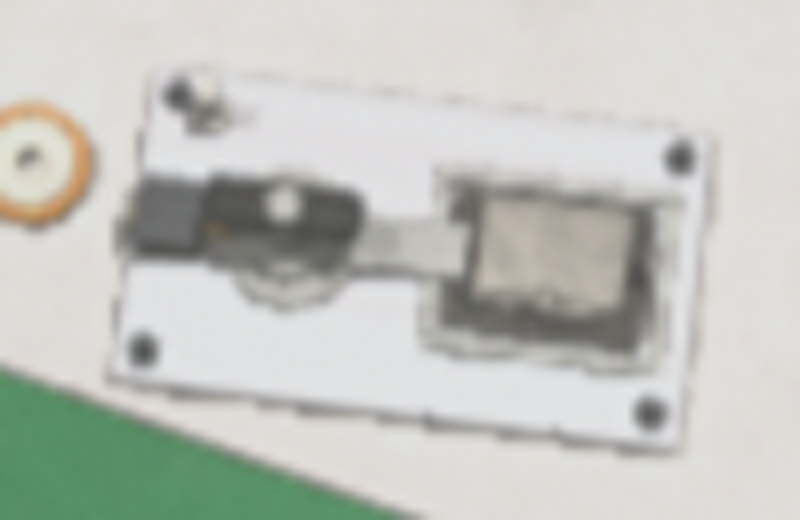

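View pics/crop1.png

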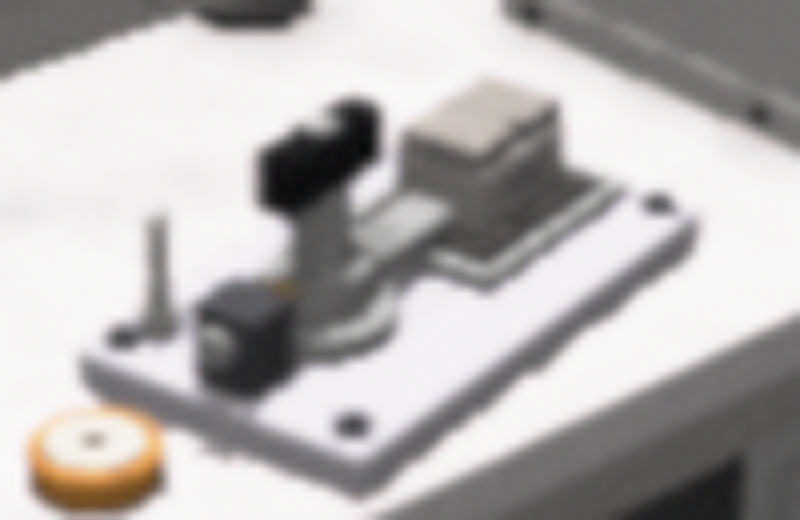

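The top crop shows plate corners at (150,72), (708,130), (682,448) and (112,375), the knob cap at (283,203), and die-top corners at (485,197), (635,205), (625,308) and (478,297). The side crop shows plate corners at (85,362), (698,225) and (360,468), with the cap at (318,128). I'll fit the pose to these.

```bash
cat >fit.py <<'E'
from rig import *
import numpy as np
from scipy.optimize import least_squares
from scipy.spatial.transform import Rotation as Ro
def proj(n,P):
    m=camera_model(n);c=np.array(P)@np.array(m['R']).T+m['t'];K=np.array(m['camera_matrix'])
    return c[:,:2]/c[:,2:]*[K[0,0],K[1,1]]+K[:2,2]
def world(p,P): return np.c_[np.array(P)@np.c_[[np.cos(p[2]),-np.sin(p[2])],[np.sin(p[2]),np.cos(p[2])]][:, :] if 0 else 0] if 0 else Ro.from_rotvec([0,0,p[2]]).apply(P)+[p[0],p[1],0]
E
python3 - <<'E'
from fit import *
T=[((.05,.088,.014),(150,72)),((.05,-.088,.014),(708,130)),((-.05,-.088,.014),(682,445)),((-.05,.088,.014),(112,372)),
((0,.038,.079),(283,203)),((.016,-.02,.049),(485,197)),((.016,-.064,.049),(635,205)),((-.016,-.064,.049),(625,308)),((-.016,-.02,.049),(478,297))]
S=[((.05,.088,.014),(85,362)),((-.05,-.088,.014),(698,225)),((-.05,.088,.014),(360,468)),((0,.038,.079),(318,128)),
((.016,-.02,.049),(410,128)),((.016,-.064,.049),(487,80)),((-.016,-.064,.049),(558,103)),((-.016,-.02,.049),(480,157))]
px=lambda L,o:(np.array([b for a,b in L])+.5)/8-.5+o
def sets(w): return {'t':[('top',T,[270,225])],'s':[('side',S,[300,230])],'b':[('top',T,[270,225]),('side',S,[300,230])]}[w]
for w in 'tsb':
    f=lambda p:np.concatenate([(proj(n,world(p,[a for a,b in L]))-px(L,o)) .ravel() for n,L,o in sets(w)])
    r=least_squares(f,[.6,.15,0]);print(w,r.x.round(4),np.abs(r.fun).max().round(2));
    if w=='b':print(r.fun.reshape(-1,2).round(1).tolist())
    print('knob',world(r.x,[(0,.038,0),(0,-.042,0)]).round(4).tolist())
E
```

```text
t [ 0.5153  0.1716 -0.0236] 1.37
knob [[0.5162, 0.2096, 0.0], [0.5143, 0.1296, 0.0]]
s [ 0.5121  0.1758 -0.0348] 1.89
knob [[0.5134, 0.2137, 0.0], [0.5106, 0.1338, 0.0]]
b [ 0.5146  0.1723 -0.0276] 2.61
[[-0.2, -0.8], [0.6, -0.0], [-0.3, 0.7], [-0.7, 1.5], [-0.2, 0.3], [-0.1, -0.6], [-0.5, 0.5], [-0.7, 0.8], [-0.7, 0.1], [-1.5, -1.6], [0.8, -2.6], [0.8, -1.0], [0.4, -0.7], [-2.1, -0.2], [-1.3, -1.0], [1.2, -0.4], [0.7, -0.2]]
knob [[0.5157, 0.2103, 0.0], [0.5135, 0.1303, 0.0]]
```

The top and combined fits agree within 1 mm (the side-only fit within about 4 mm), and the residuals are small: knob at about (0.516,0.210), die at about (0.5135,0.1303), yaw about -0.025. Next I go high over the press and refine with the wrist camera.

>>> apply_moves(
  motion=[
    {"slide":[5,8,30],"rotation":[0,0,0.04]},
    {"slide":[5,8,30],"rotation":[0,0,0.04]},
    {"slide":[10,15,30],"rotation":[0,0,0.05]},
    {"slide":[12,19,25],"rotation":[0,0,0.05]},
    {"slide":[16,25,20],"rotation":[0,0,0.05]},
    {"slide":[16,25,20],"rotation":[0,0,0.05]},
    {"slide":[18,25,20],"rotation":[0,0,0.05]},
    {"slide":[18,25,20],"rotation":[0,0,0.05]},
    {"slide":[18,25,20],"rotation":[0,0,0.05]},
    {"slide":[18,25,20],"rotation":[0,0,0.05]},
    {"slide":[18,25,15],"rotation":[0,0,0.05]},
    {"slide":[18,25,0],"rotation":[0,0,0.05]},
    {"slide":[18,25,0],"rotation":[0,0,0.05]},
    {"slide":[16,25,0],"rotation":[0,0,0.05]},
    {"slide":[15,27,0],"rotation":[0,0,0.05]},
    {"slide":[15,28,0],"rotation":[0,0,0.05]},
    {"slide":[0,28,0],"rotation":[0,0,0.04]},
    {"slide":[0,28,0],"rotation":[0,0,0.04]},
    {"slide":[0,28,0],"rotation":[0,0,0.04]},
    {"slide":[0,28,0],"rotation":[0,0,0.04]},
  ],
  fingers=0.1,
  force=60,
)

```text
t: 1.82
position: [0.3993, -0.1866, 0.4602]
tool_rot: [-0.0, 0.829, 0.559, -0.0]
force: [0.4, -0.2, -0.6]
finger_gap: 0.047
grasp_force: 0.0
```

>>> apply_moves(
  motion=[
    {"slide":[4,28,0],"rotation":[0,0,0.024]},
    {"slide":[4,28,0],"rotation":[0,0,0.024]},
    {"slide":[4,28,0],"rotation":[0,0,0.024]},
    {"slide":[4,28,0],"rotation":[0,0,0.024]},
    {"slide":[4,28,0],"rotation":[0,0,0.024]},
    {"slide":[4,28,0],"rotation":[0,0,0.024]},
    {"slide":[8,28,0],"rotation":[0,0,0.024]},
    {"slide":[8,28,0],"rotation":[0,0,0.024]},
    {"slide":[8,28,0],"rotation":[0,0,0.024]},
    {"slide":[10,28,-20],"rotation":[0,0,0.024]},
    {"slide":[10,28,-25],"rotation":[0,0,0.024]},
    {"slide":[10,25,-30],"rotation":[0,0,0.024]},
    {"slide":[10,22,-30],"rotation":[0,0,0.024]},
    {"slide":[10,17,-30],"rotation":[0,0,0.024]},
    {"slide":[10,15,-30],"rotation":[0,0,0.024]},
    {"slide":[8,10,-30],"rotation":[0,0,0]},
    {"slide":[0,0,-25],"rotation":[0,0,0]},
    {"slide":[0,0,-15],"rotation":[0,0,0]},
    {"slide":[0,0,0],"rotation":[0,0,0]},
  ],
)

```text
t: 3.4
position: [0.5145, 0.2087, 0.222]
tool_rot: [-0.001, 0.716, 0.698, -0.002]
force: [-1.2, -0.7, 0.1]
finger_gap: 0.0469
grasp_force: 0.0
```

```bash
python3 - <<'E'
from fit import *
import cv2
s=sense();print(s['t'],s['position'].round(4),s['tool_rot'].round(4),s['joint_positions'].round(2))
m=camera_model('wrist');im=grab_frame('wrist')
np.savez('w1.npz',**{k:np.array(m[k]) for k in('camera_matrix','R','t')})
cv2.imwrite('pics/w1.png',im)
p=[.5150,.1720,-.026];P=world(p,[(.05,.088,.014),(.05,-.088,.014),(-.05,-.088,.014),(-.05,.088,.014),(0,.038,.079),(0,-.042,.049)])
c=P@np.array(m['R']).T+m['t'];K=m['camera_matrix'];th=np.arctan2(np.hypot(c[:,0],c[:,1]),c[:,2]);d=c[:,:2]/np.hypot(c[:,0],c[:,1])[:,None]
print((d*th[:,None]*K[0][0]+[K[0][2],K[1][2]]).round().tolist())
E
```

```text
3.4 [0.5145 0.2087 0.222 ] [-0.001   0.7162  0.6979 -0.0022] [ 0.34 -0.15  1.68 -0.    1.61  0.37]
[[372.0, 141.0], [366.0, 297.0], [278.0, 297.0], [272.0, 140.0], [322.0, 206.0], [322.0, 275.0]]
```

View pics/w1.png

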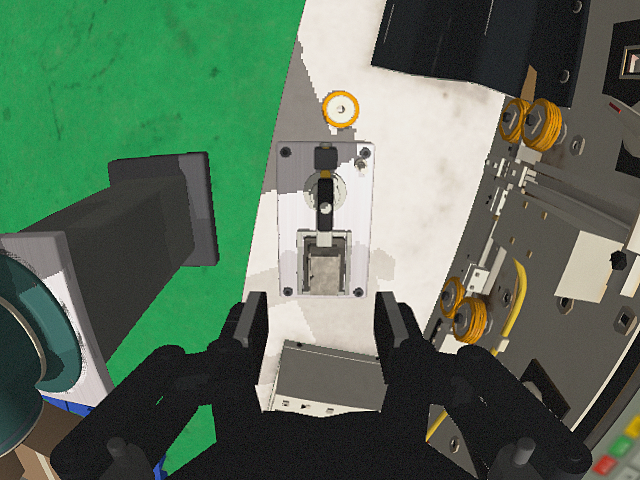

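The wrist view shows the plate corners near (277,142), (376,143), (372,297) and (279,296), and the knob cap at (326,208). That is about 4 px (3 mm) toward +x from the prediction. I'll zoom in to refine.

```bash
python3 - <<'E'
import cv2
a=cv2.imread('pics/w1.png')[135:305,265:385]
cv2.imwrite('pics/c2.png',cv2.resize(a,None,fx=3.5,fy=3.5,interpolation=cv2.INTER_CUBIC))
E
```

```text
(no output)
```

View pics/c2.png

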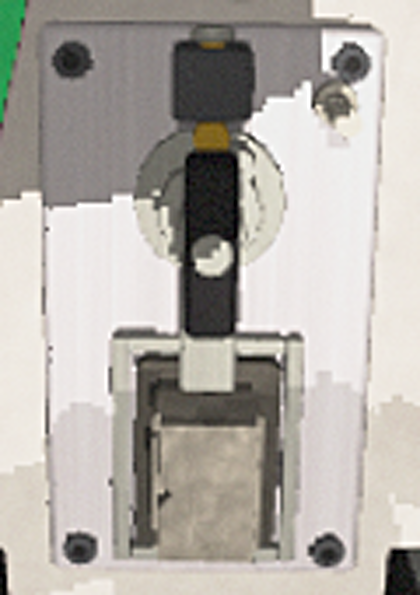

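The crop shows plate corners at (41,25), (384,28), (357,568) and (52,568), the bar top spanning x 187–238 and y 150–335, and the die top spanning x 159–264 and y 421–560.

```bash
python3 - <<'E'
from fit import *
m=dict(np.load('w1.npz'));K=m['camera_matrix']
def pw(P):
    c=P@m['R'].T+m['t'];h=np.hypot(c[:,0],c[:,1]);return c[:,:2]/h[:,None]*np.arctan2(h,c[:,2])[:,None]*K[0,0]+K[:2,2]
pl=[((-.05,.088,.014),(41,25)),((.05,.088,.014),(384,28)),((.05,-.088,.014),(357,568)),((-.05,-.088,.014),(52,568))]
kn=[((-.007,.061,.078),(187,150)),((.007,.061,.078),(238,150)),((.007,.015,.078),(235,335)),((-.007,.015,.078),(186,335))]
di=[((-.016,-.02,.049),(160,422)),((.016,-.02,.049),(265,420)),((.016,-.064,.049),(263,560)),((-.016,-.064,.049),(158,560))]
for n,L in(('plate',pl),('knob',kn),('die',di),('all',pl+kn+di)):
    q=(np.array([b for a,b in L])+.5)/3.5-.5+[265,135]
    r=least_squares(lambda p:(pw(world(p,[a for a,b in L]))-q).ravel(),[.515,.172,-.03])
    print(n,r.x.round(4),np.abs(r.fun).max().round(1),world(r.x,[(0,.038,0),(0,-.042,0)]).round(4).tolist())
E
```

```text
plate [ 0.5172  0.171  -0.0338] 1.5 [[0.5184, 0.209, 0.0], [0.5157, 0.129, 0.0]]
knob [ 0.5174  0.1727 -0.0311] 1.1 [[0.5186, 0.2107, 0.0], [0.5161, 0.1308, 0.0]]
die [ 0.5182  0.1714 -0.0267] 1.4 [[0.5192, 0.2094, 0.0], [0.517, 0.1294, 0.0]]
all [ 0.5177  0.1719 -0.0292] 2.0 [[0.5188, 0.2099, 0.0], [0.5164, 0.1299, 0.0]]
```

>>> apply_moves(
  motion=[
    {"slide":[4,1,-25],"rotation":[0,0,0]},
    {"slide":[0,0,-30],"rotation":[0,0,0]},
    {"slide":[0,0,-30],"rotation":[0,0,0]},
    {"slide":[0,0,-25],"rotation":[0,0,0]},
    {"slide":[0,0,-20],"rotation":[0,0,0]},
    {"slide":[0,0,-15],"rotation":[0,0,0]},
    {"slide":[0,0,-10],"rotation":[0,0,0]},
    {"slide":[0,0,-5],"rotation":[0,0,0]},
    {"slide":[0,0,0],"rotation":[0,0,0]},
  ],
)

```text
t: 4.2
position: [0.5199, 0.2101, 0.066]
tool_rot: [0.0, 0.716, 0.698, 0.0]
force: [-0.6, -0.3, -0.4]
finger_gap: 0.0468
grasp_force: 0.0
```

>>> apply_moves(
  motion=[
    {"slide":[0,0,0],"rotation":[0,0,0]},
    {"slide":[0,0,0],"rotation":[0,0,0]},
    {"slide":[0,0,0],"rotation":[0,0,0]},
    {"slide":[0,0,0],"rotation":[0,0,0]},
    {"slide":[0,0,0],"rotation":[0,0,0]},
    {"slide":[0,0,0],"rotation":[0,0,0]},
  ],
  fingers=-1,
  force=40,
)

```text
t: 4.7
position: [0.5196, 0.2101, 0.0656]
tool_rot: [0.0, 0.716, 0.698, 0.0]
force: [0.1, -0.6, -0.2]
finger_gap: -0.0001
grasp_force: 0.0
```

The fingers shut on nothing, so I'll look.

```bash
python3 - <<'E'
from fit import *
import cv2
s=sense();print(s['t'],s['position'].round(4),s['finger_gap'],s['force'],s['moment'],s['joint_positions'].round(3))
a=grab_frame('side')[170:300,290:420];b=grab_frame('wrist')[200:460,200:440]
cv2.imwrite('pics/s3.png',np.hstack([cv2.resize(a,(400,400)),cv2.resize(b,(400,433))[:400]]))
E
```

```text
4.7 [0.5196 0.2101 0.0656] -0.00011430037615748435 [ 0.05304639 -0.61981846 -0.15632623] [ 0.02387184  0.03656256 -0.01803478] [ 0.339 -0.056  1.856  0.     1.341  0.365]
```

View pics/s3.png

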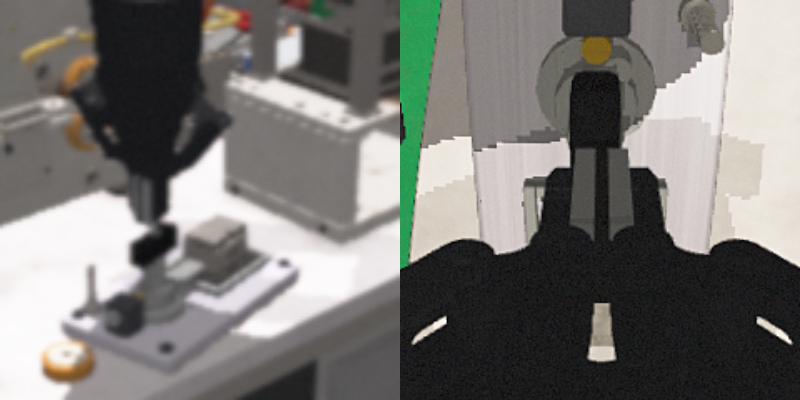

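The side crop shows the closed fingertips at (150,222), just above the bar's top rather than around it. I'll check the heights against the reported pose.

```bash
python3 - <<'E'
from fit import *
m=camera_model('wrist');s=sense();R=np.array(m['R']);K=m['camera_matrix']
for z in(.0,.055,.066,.078,.09,.1):
    P=np.array([[.5196,.2101,z]]);c=P@R.T+m['t'];h=np.hypot(c[:,0],c[:,1])
    w=c[:,:2]/h[:,None]*np.arctan2(h,c[:,2])[:,None]*K[0][0]+[K[0][2],K[1][2]]
    print(z,'side',proj('side',P).round(1),'crop',((proj('side',P)-[290,170])/.325).round(),'wrist',w.round(1),'crop',((w-[200,200])/.6).round())
print('cam',(-R.T@m['t']).round(4))
E
```

```text
0.0 side [[338.5 275.4]] crop [[149. 324.]] wrist [[319. 239.]] crop [[198.  65.]]
0.055 side [[338.4 254. ]] crop [[149. 259.]] wrist [[318.3 275.9]] crop [[197. 126.]]
0.066 side [[338.3 249.6]] crop [[149. 245.]] wrist [[318.2 285.6]] crop [[197. 143.]]
0.078 side [[338.3 244.8]] crop [[149. 230.]] wrist [[317.9 297.6]] crop [[197. 163.]]
0.09 side [[338.3 239.9]] crop [[149. 215.]] wrist [[317.7 311.1]] crop [[196. 185.]]
0.1 side [[338.2 235.8]] crop [[148. 202.]] wrist [[317.5 323.7]] crop [[196. 206.]]
cam [0.5233 0.2949 0.2285]
```

The tips are really at about 0.08 m, some 25 mm higher than TCP + 11 mm implies. I'll open, check for a z bias in the wrist fit, then go lower.

>>> apply_moves(
  motion=[
    {"slide":[0,0,0],"rotation":[0,0,0]},
    {"slide":[0,0,0],"rotation":[0,0,0]},
    {"slide":[0,0,0],"rotation":[0,0,0]},
    {"slide":[0,0,0],"rotation":[0,0,0]},
    {"slide":[0,0,0],"rotation":[0,0,0]},
  ],
  fingers=0.1,
)

```text
t: 5.22
position: [0.5196, 0.2101, 0.0654]
tool_rot: [-0.0, 0.716, 0.698, -0.0]
force: [0.5, -0.5, -0.5]
finger_gap: 0.0472
grasp_force: 0.0
```

```bash
python3 - <<'E'
from fit import *
m=dict(np.load('w1.npz'));K=m['camera_matrix']
def pw(P):
    c=P@m['R'].T+m['t'];h=np.hypot(c[:,0],c[:,1]);return c[:,:2]/h[:,None]*np.arctan2(h,c[:,2])[:,None]*K[0,0]+K[:2,2]
pl=[((-.05,.088,.014),(41,25)),((.05,.088,.014),(384,28)),((.05,-.088,.014),(357,568)),((-.05,-.088,.014),(52,568)),
((-.007,.061,.078),(187,150)),((.007,.061,.078),(238,150)),((.007,.015,.078),(235,335)),((-.007,.015,.078),(186,335)),
((-.016,-.02,.049),(160,422)),((.016,-.02,.049),(265,420)),((.016,-.064,.049),(263,560)),((-.016,-.064,.049),(158,560))]
q=(np.array([b for a,b in pl])+.5)/3.5-.5+[265,135]
r=least_squares(lambda p:(pw(world(p,[a for a,b in pl])+[0,0,p[3]])-q).ravel(),[.515,.172,-.03,0]);print('wrist z-free',r.x.round(4),np.abs(r.fun).max())
T=[((.05,.088,.014),(150,72)),((.05,-.088,.014),(708,130)),((-.05,-.088,.014),(682,445)),((-.05,.088,.014),(112,372)),
((0,.038,.079),(283,203)),((.016,-.02,.049),(485,197)),((.016,-.064,.049),(635,205)),((-.016,-.064,.049),(625,308)),((-.016,-.02,.049),(478,297))]
S=[((.05,.088,.014),(85,362)),((-.05,-.088,.014),(698,225)),((-.05,.088,.014),(360,468)),((0,.038,.079),(318,128)),
((.016,-.02,.049),(410,128)),((.016,-.064,.049),(487,80)),((-.016,-.064,.049),(558,103)),((-.016,-.02,.049),(480,157))]
px=lambda L,o:(np.array([b for a,b in L])+.5)/8-.5+o
f=lambda p:np.concatenate([(proj(n,world(p,[a for a,b in L])+[0,0,p[3]])-px(L,o)).ravel() for n,L,o in(('top',T,[270,225]),('side',S,[300,230]))])
r=least_squares(f,[.515,.172,-.03,0]);print('ext z-free',r.x.round(4),np.abs(r.fun).max())
E
```

```text
wrist z-free [ 0.5176  0.1712 -0.0292 -0.002 ] 1.933153654390992
ext z-free [ 0.5155  0.1713 -0.028  -0.0032] 2.1548221663367144
```

>>> apply_moves(
  motion=[
    {"slide":[0,0,-6],"rotation":[0,0,0]},
    {"slide":[0,0,-8],"rotation":[0,0,0]},
    {"slide":[0,0,-6],"rotation":[0,0,0]},
    {"slide":[-1,0,0],"rotation":[0,0,0]},
    {"slide":[0,0,0],"rotation":[0,0,0]},
  ],
)

```text
t: 5.63
position: [0.5181, 0.21, 0.0446]
tool_rot: [-0.0, 0.716, 0.698, -0.001]
force: [0.2, -0.0, -0.1]
finger_gap: 0.0472
grasp_force: 0.0
```

>>> apply_moves(
  motion=[
    {"slide":[0,0,0],"rotation":[0,0,0]},
    {"slide":[0,0,0],"rotation":[0,0,0]},
    {"slide":[0,0,0],"rotation":[0,0,0]},
    {"slide":[0,0,0],"rotation":[0,0,0]},
    {"slide":[0,0,0],"rotation":[0,0,0]},
  ],
  fingers=-1,
  force=40,
)

```text
t: 6.05
position: [0.5179, 0.2102, 0.0459]
tool_rot: [-0.001, 0.716, 0.698, -0.001]
force: [-10.2, -0.7, 8.2]
finger_gap: 0.0129
grasp_force: 40.0
```

```bash
python3 - <<'E'
from fit import *
import cv2
a=grab_frame('side')[200:290,300:390];b=grab_frame('wrist')[200:380,240:400]
cv2.imwrite('pics/s4.png',np.hstack([cv2.resize(a,(450,450),interpolation=cv2.INTER_CUBIC),cv2.resize(b,(350,394))[:450] if 0 else cv2.copyMakeBorder(cv2.resize(b,(350,394)),0,56,0,0,cv2.BORDER_CONSTANT)]))
E
```

```text
(no output)
```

View pics/s4.png

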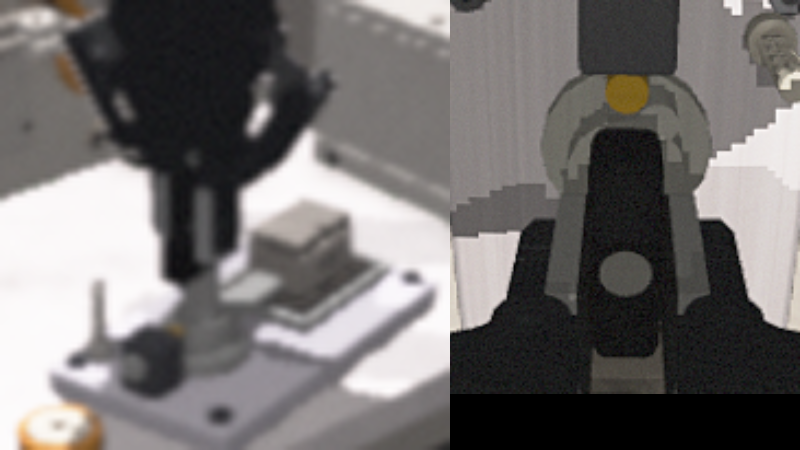

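The wrist crop now shows the pads on both sides of the bar, straddling the cap at (625,272). The side crop puts the tips at about z 0.059, level with the bar's underside. I'll turn it 0.96 rad counter-clockwise.

>>> apply_moves(
  motion=[
    {"slide":[-0.5,0,0],"rotation":[0,0,0.03]},
    {"slide":[0,0,0],"rotation":[0,0,0.06]},
    {"slide":[0,0,0],"rotation":[0,0,0.06]},
    {"slide":[0,0,0],"rotation":[0,0,0.07]},
    {"slide":[0,0,0],"rotation":[0,0,0.07]},
    {"slide":[0,0,0],"rotation":[0,0,0.07]},
    {"slide":[0,0,0],"rotation":[0,0,0.07]},
    {"slide":[0,0,0],"rotation":[0,0,0.07]},
    {"slide":[0,0,0],"rotation":[0,0,0.07]},
    {"slide":[0,0,0],"rotation":[0,0,0.07]},
    {"slide":[0,0,0],"rotation":[0,0,0.07]},
    {"slide":[0,0,0],"rotation":[0,0,0.07]},
    {"slide":[0,0,0],"rotation":[0,0,0.07]},
    {"slide":[0,0,0],"rotation":[0,0,0.06]},
    {"slide":[0,0,0],"rotation":[0,0,0.05]},
    {"slide":[0,0,0],"rotation":[0,0,0]},
    {"slide":[0,0,0],"rotation":[0,0,0]},
  ],
)

```text
t: 7.57
position: [0.5163, 0.2095, 0.0459]
tool_rot: [-0.002, 0.313, 0.95, -0.001]
force: [-21.0, -7.6, 16.4]
finger_gap: 0.0128
grasp_force: 41.0
```

```bash
python3 - <<'E'
from rig import *
s=sense();print({k:s[k].round(3) if hasattr(s[k],'round') else s[k] for k in('position','tool_rot','force','moment','joint_positions','finger_gap','grasp_force')})
E
```

```text
{'position': array([0.516, 0.21 , 0.046]), 'tool_rot': array([-0.002,  0.313,  0.95 , -0.001]), 'force': array([-21.033,  -7.643,  16.379]), 'moment': array([-1.297e+00,  3.689e+00,  1.000e-03]), 'joint_positions': array([ 0.34 , -0.042,  1.877,  0.   ,  1.311, -0.595]), 'finger_gap': 0.012849654263466329, 'grasp_force': 41.03499233722687}
```

>>> apply_moves(
  motion=[
    {"slide":[0,0,0],"rotation":[0,0,0]},
    {"slide":[0,0,0],"rotation":[0,0,0]},
    {"slide":[0,0,0],"rotation":[0,0,0]},
    {"slide":[0,0,0],"rotation":[0,0,0]},
    {"slide":[0,0,10],"rotation":[0,0,0]},
    {"slide":[0,0,20],"rotation":[0,0,0]},
    {"slide":[0,0,30],"rotation":[0,0,0]},
    {"slide":[0,0,35],"rotation":[0,0,-0.05]},
    {"slide":[0,0,35],"rotation":[0,0,-0.1]},
    {"slide":[0,-10,20],"rotation":[0,0,-0.1]},
    {"slide":[0,-15,0],"rotation":[0,0,-0.1]},
    {"slide":[0,-15,0],"rotation":[0,0,-0.1]},
    {"slide":[0,-15,0],"rotation":[0,0,-0.1]},
    {"slide":[0,-15,0],"rotation":[0,0,-0.1]},
    {"slide":[0,-10,0],"rotation":[0,0,-0.1]},
    {"slide":[0,0,0],"rotation":[0,0,-0.1]},
    {"slide":[0,0,0],"rotation":[0,0,-0.11]},
    {"slide":[0,0,0],"rotation":[0,0,0]},
  ],
  fingers=-0.2,
)

```text
t: 9.07
position: [0.5182, 0.1299, 0.1963]
tool_rot: [0.0, 0.718, 0.696, 0.0]
force: [-0.0, -0.3, 0.3]
finger_gap: 0.0339
grasp_force: 0.0
```

```bash
python3 - <<'E'
from fit import *
import cv2
s=sense();print(s['position'].round(4),s['tool_rot'].round(4),s['force'].round(1))
m=camera_model('wrist');im=grab_frame('wrist');np.savez('w2.npz',**{k:np.array(m[k]) for k in('camera_matrix','R','t')})
cv2.imwrite('pics/w2full.png',im);cv2.imwrite('pics/w2.png',cv2.resize(im[120:380,220:440],None,fx=2.3,fy=2.3,interpolation=cv2.INTER_CUBIC))
E
```

```text
[0.5182 0.1299 0.1963] [2.000e-04 7.183e-01 6.957e-01 3.000e-04] [-0.  -0.3  0.3]
```

View pics/w2.png

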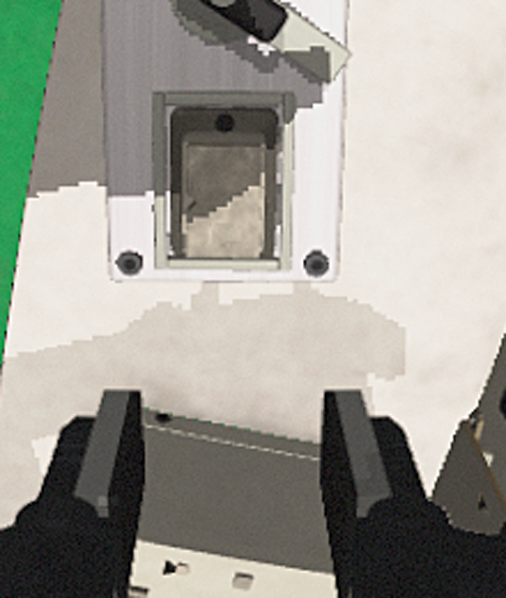

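The tongue at crop (320,60) has swung well clear of the die and the nest. The die top spans (185,142) to (266,258). Now I'll fit the die position.

```bash
python3 - <<'E'
from fit import *
m=dict(np.load('w2.npz'));K=m['camera_matrix']
def pw(P):
    c=P@m['R'].T+m['t'];h=np.hypot(c[:,0],c[:,1]);return c[:,:2]/h[:,None]*np.arctan2(h,c[:,2])[:,None]*K[0,0]+K[:2,2]
di=[((-.016,.022,.049),(185,142)),((.016,.022,.049),(266,142)),((.016,-.022,.049),(265,258)),((-.016,-.022,.049),(186,258))]
q=(np.array([b for a,b in di])+.5)/2.3-.5+[220,120]
r=least_squares(lambda p:(pw(world(p,[a for a,b in di]))-q).ravel(),[.515,.13,-.03]);print(r.x.round(4),np.abs(r.fun).max())
# inner tip edges: points on tool plane x=.5182+-.0169, y=.1299+.011
t=(np.array([(140,392),(322,392)])+.5)/2.3-.5+[220,120]
r=least_squares(lambda p:(pw(np.array([[p[0]-.017,.1409,p[1]],[p[0]+.017,.1409,p[1]]]))-t).ravel(),[.518,.2]);print('tips at z',r.x,np.abs(r.fun).max())
E
```

```text
[ 0.5166  0.129  -0.0321] 1.2176530758119384
tips at z [0.51952714 0.22209212] 1.2567934196481474
```

>>> apply_moves(
  motion=[
    {"slide":[-1.5,0,-20],"rotation":[0,0,0]},
    {"slide":[0,0,-30],"rotation":[0,0,0]},
    {"slide":[0,0,-30],"rotation":[0,0,0]},
    {"slide":[0,0,-30],"rotation":[0,0,0]},
    {"slide":[0,0,-25],"rotation":[0,0,0]},
    {"slide":[0,0,-15],"rotation":[0,0,0]},
    {"slide":[0,0,-10],"rotation":[0,0,0]},
    {"slide":[0,0,-5],"rotation":[0,0,0]},
    {"slide":[0,0,0],"rotation":[0,0,0]},
    {"slide":[0,0,0],"rotation":[0,0,0]},
  ],
  fingers=0.3,
)

```text
t: 9.95
position: [0.5171, 0.1303, 0.0314]
tool_rot: [0.0, 0.716, 0.698, 0.0]
force: [0.8, -0.1, -0.4]
finger_gap: 0.0561
grasp_force: 0.0
```

>>> apply_moves(
  motion=[
    {"slide":[0,0,-4],"rotation":[0,0,0]},
    {"slide":[0,0,-4],"rotation":[0,0,0]},
    {"slide":[0,0,-4],"rotation":[0,0,0]},
    {"slide":[0,0,-4],"rotation":[0,0,0]},
    {"slide":[0,0,-3],"rotation":[0,0,0]},
    {"slide":[0,0,0],"rotation":[0,0,0]},
    {"slide":[0,0,0],"rotation":[0,0,0]},
  ],
)

```text
t: 10.53
position: [0.5165, 0.1301, 0.0112]
tool_rot: [-0.0, 0.716, 0.698, -0.0]
force: [0.1, 0.0, 0.3]
finger_gap: 0.0558
grasp_force: 0.0
```

>>> apply_moves(
  motion=[
    {"slide":[0,0,0],"rotation":[0,0,0]},
    {"slide":[0,0,0],"rotation":[0,0,0]},
    {"slide":[0,0,0],"rotation":[0,0,0]},
    {"slide":[0,0,0],"rotation":[0,0,0]},
    {"slide":[0,0,0],"rotation":[0,0,0]},
    {"slide":[0,0,0],"rotation":[0,0,0]},
  ],
  fingers=-1,
  force=60,
)

```text
t: 11.03
position: [0.5164, 0.1302, 0.0119]
tool_rot: [-0.0, 0.716, 0.698, -0.0]
force: [-6.3, -1.3, 6.5]
finger_gap: 0.0306
grasp_force: 60.6
```

```bash
python3 - <<'E'
from fit import *
import cv2
s=sense();print(s['position'].round(4),s['force'].round(1),s['moment'].round(2),s['finger_gap'])
a=grab_frame('side')[200:290,310:400]
cv2.imwrite('pics/s5.png',cv2.resize(a,(540,540),interpolation=cv2.INTER_CUBIC))
E
```

```text
[0.5164 0.1302 0.0119] [-6.3 -1.3  6.5] [-0.11  0.99 -0.18] 0.0306041492057486
```

View pics/s5.png

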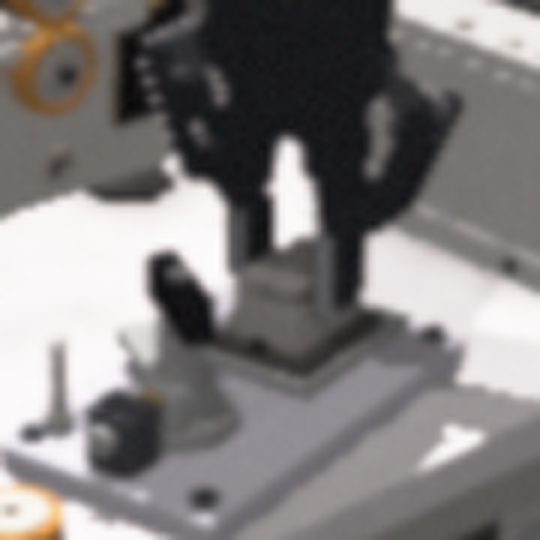

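The side crop shows both pads on the block at (240,250) and (325,290), above the foot, with the knob open. Now lifting straight up.

>>> apply_moves(
  motion=[
    {"slide":[0,0,4],"rotation":[0,0,0]},
    {"slide":[0,0,4],"rotation":[0,0,0]},
    {"slide":[0,0,6],"rotation":[0,0,0]},
    {"slide":[0,0,8],"rotation":[0,0,0]},
    {"slide":[0,0,12],"rotation":[0,0,0]},
    {"slide":[0,0,15],"rotation":[0,0,0]},
    {"slide":[0,0,18],"rotation":[0,0,0]},
    {"slide":[0,0,20],"rotation":[0,0,0]},
    {"slide":[0,0,20],"rotation":[0,0,0]},
    {"slide":[0,0,15],"rotation":[0,0,0]},
    {"slide":[0,0,10],"rotation":[0,0,0]},
    {"slide":[0,0,8],"rotation":[0,0,0]},
    {"slide":[0,0,5],"rotation":[0,0,0]},
    {"slide":[0,0,0],"rotation":[0,0,0]},
    {"slide":[0,0,0],"rotation":[0,0,0]},
    {"slide":[0,0,0],"rotation":[0,0,0]},
    {"slide":[0,0,0],"rotation":[0,0,0]},
    {"slide":[0,0,0],"rotation":[0,0,0]},
  ],
)

```text
t: 12.58
position: [0.5164, 0.1301, 0.1558]
tool_rot: [-0.0, 0.716, 0.698, -0.0]
force: [0.1, 0.2, -4.3]
finger_gap: 0.0307
grasp_force: 60.2
```

```bash
python3 - <<'E'
from fit import *
import cv2
s=sense();print(s['t'],s['position'].round(4),s['tool_rot'].round(4),s['force'].round(1),s['moment'].round(2),s['finger_gap'])
P=np.array([[.5166,.1295,z] for z in(.1,.15,.2)]);print(proj('side',P).round(),((proj('side',P)-[290,160])*4.5).round())
a=grab_frame('side')[160:290,290:420]
cv2.imwrite('pics/s6.png',cv2.resize(a,None,fx=4.5,fy=4.5,interpolation=cv2.INTER_CUBIC))
E
```

```text
12.5833 [0.5164 0.1301 0.1558] [-3.000e-04  7.162e-01  6.978e-01 -4.000e-04] [ 0.1  0.2 -4.3] [ 0.03 -0.03  0.03] 0.03068857331339915
[[359. 223.]
 [359. 203.]
 [360. 182.]] [[311. 285.]
 [312. 194.]
 [313.  99.]]
```

View pics/s6.png

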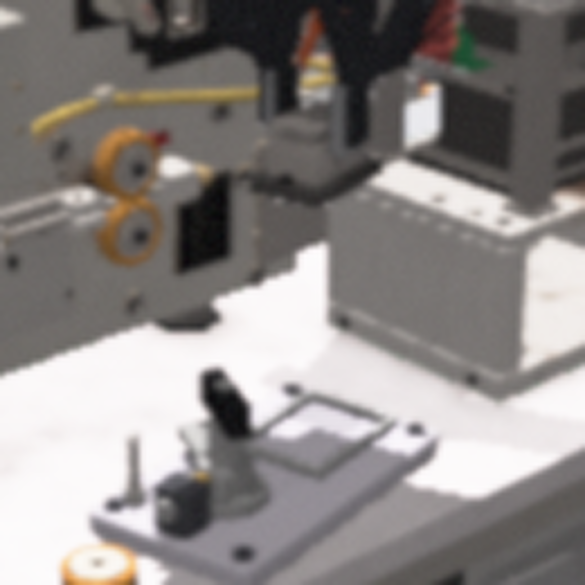

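The die hangs level at crop (315,165), its underside at about z 0.155. The nest below is empty, the knob is open, and the bolt and roller are in place. The measured load of 4.3 N matches the die's mass, and the arm is still, so I'm handing in.

```bash
python3 -c "from rig import *;print(finish_job())"
```

```text
the job is handed in; nothing more can be done
None
```

The knob is turned into its open notch, and the arm is holding the die level and still above the stand, its underside about 15 cm over the bench. The job was handed in at about 12.6 s.

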